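Find the fullest tin by hefting and hold it up

TASK

Three identical closed square tins stand on the tray at the serving counter, and one is clearly heavier than the other two. Heft each in turn: lift it clear of the tray and set it gently back upright on the tray before lifting the next. Finish with the heaviest tin gripped and held up still and upright, its underside at least 15 cm above the tray, with the two lighter tins standing on the tray and the other kitchen things left where they are; do not put it down or let go at the end.

Things in the scene. Friction and masses are not known exactly. Their poses are not given: they have to be found in the camera images.
- tray: fixed dark steel baking tray, 330 mm (its x) by 460 mm (its y), rim 18 mm high, floor 3 mm thick; origin at the centre of its underside, on the counter. The tins stand in a row along its y, about 160 mm apart, each up to 35 mm off the row
- tin_a: closed square steel tin, 56 x 56 mm, 80 mm tall, flat lid; origin at the centre of its underside, z up, x and y square to its sides. The three look identical; nothing shifts inside. Each weighs 0.19 to 0.65 kg, the heaviest at least 0.15 kg more than either other; which one it is changes from start to start. It stands on the tray's floor with its sides turned up to 0.4 rad from the tray's
- tin_b: closed square steel tin, 56 x 56 mm, 80 mm tall, flat lid; origin at the centre of its underside, z up, x and y square to its sides. The three look identical; nothing shifts inside. Each weighs 0.19 to 0.65 kg, the heaviest at least 0.15 kg more than either other; which one it is changes from start to start. It stands on the tray's floor with its sides turned up to 0.4 rad from the tray's
- tin_c: closed square steel tin, 56 x 56 mm, 80 mm tall, flat lid; origin at the centre of its underside, z up, x and y square to its sides. The three look identical; nothing shifts inside. Each weighs 0.19 to 0.65 kg, the heaviest at least 0.15 kg more than either other; which one it is changes from start to start. It stands on the tray's floor with its sides turned up to 0.4 rad from the tray's
- shaker: glass salt shaker, 34 mm across, 70 mm tall, stands on the tray between two tins, beyond the row; origin under its centre; leave alone
- mill: turned wooden pepper mill, 34 mm across, 85 mm tall, stands on the tray between two tins, on the near side of the row; origin under its centre; leave alone
- bowl: steel bowl, 160 mm across, 60 mm high, on the counter at the left; origin under its centre; leave alone
- tub: clear plastic tub, 130 x 170 mm, 60 mm high, on the counter at the left; origin under its centre; leave alone
- spoon: steel serving spoon, 300 mm long, lying along its x on the counter at the right; leave alone
- mug: white mug, 80 mm across, 90 mm high, on the counter at the right; origin under its centre; leave alone
- tongs: steel tongs, 260 mm long, lying along their x on the counter at the right; leave alone
Mind the look-alikes: they are no part of the job. Leave any blue or purple look-alike of the tin_b alone.

How it is judged:
On the way, in this order (a step that is already met when the one before it is completed fails the run):
1. a tin is gripped and lifted clear of the tray (8 mm or more) (((z of tin_a in the frame of tray above 0.011 m and contact force between tin_a and the fingers above 1 N) or (z of tin_b in the frame of tray above 0.011 m and contact force between tin_b and the fingers above 1 N) or (z of tin_c in the frame of tray above 0.011 m and contact force between tin_c and the fingers above 1 N))), for 0.2 s.
2. it is set back: all three tins stand on the tray, not touched by the fingers (contact force between each of tin_a, tin_b, tin_c and tray above 1.2 N and angle between each of tin_a, tin_b, tin_c's own z axis and vertical below 0.15 rad and z of each of tin_a, tin_b, tin_c in the frame of tray below 0.008 m and contact force between each of tin_a, tin_b, tin_c and the fingers below 0.1 N), for 0.1 s.
3. a second heft: a tin is gripped and lifted clear of the tray (((z of tin_a in the frame of tray above 0.011 m and contact force between tin_a and the fingers above 1 N) or (z of tin_b in the frame of tray above 0.011 m and contact force between tin_b and the fingers above 1 N) or (z of tin_c in the frame of tray above 0.011 m and contact force between tin_c and the fingers above 1 N))), for 0.2 s.
4. it is set back: all three tins stand on the tray again, not touched by the fingers (all of step 2), for 0.1 s.
5. a third heft: a tin is gripped and lifted clear of the tray (((z of tin_a in the frame of tray above 0.011 m and contact force between tin_a and the fingers above 1 N) or (z of tin_b in the frame of tray above 0.011 m and contact force between tin_b and the fingers above 1 N) or (z of tin_c in the frame of tray above 0.011 m and contact force between tin_c and the fingers above 1 N))), for 0.2 s.
At the end, for the whole second after the job is handed in: The heaviest tin is gripped by the fingers, its origin at least 135 mm above the tray's origin, within 0.3 rad of upright, still (under 0.05 m/s) and clear of the tray; the two lighter tins stand upright (0.15 rad) at rest on the tray's floor, not touched by the fingers (((z of tin_a in the frame of tray above 0.135 m and contact force between tin_a and the fingers above 1 N and angle between tin_a's own z axis and vertical below 0.3 rad and linear speed of each of tin_a, tin_b, tin_c below 0.05 m/s and contact force between tin_a and tray below 0.2 N and contact force between tin_b and tray between 1.2 and 3.8 N and angle between each of tin_b, tin_c's own z axis and vertical below 0.15 rad and z of each of tin_b, tin_c in the frame of tray below 0.008 m and contact force between each of tin_b, tin_c and the fingers below 0.1 N and contact force between tin_c and tray between 1.2 and 3.8 N) or (z of tin_b in the frame of tray above 0.135 m and contact force between tin_b and the fingers above 1 N and angle between tin_b's own z axis and vertical below 0.3 rad and linear speed of each of tin_b, tin_a, tin_c below 0.05 m/s and contact force between tin_b and tray below 0.2 N and contact force between tin_a and tray between 1.2 and 3.8 N and angle between each of tin_a, tin_c's own z axis and vertical below 0.15 rad and z of each of tin_a, tin_c in the frame of tray below 0.008 m and contact force between each of tin_a, tin_c and the fingers below 0.1 N and contact force between tin_c and tray between 1.2 and 3.8 N) or (z of tin_c in the frame of tray above 0.135 m and contact force between tin_c and the fingers above 1 N and angle between tin_c's own z axis and vertical below 0.3 rad and linear speed of each of tin_c, tin_a, tin_b below 0.05 m/s and contact force between tin_c and tray below 0.2 N and contact force between tin_a and tray between 1.2 and 3.8 N and angle between each of tin_a, tin_b's own z axis and vertical below 0.15 rad and z of each of tin_a, tin_b in the frame of tray below 0.008 m and contact force between each of tin_a, tin_b and the fingers below 0.1 N and contact force between tin_b and tray between 1.2 and 3.8 N))); the arm keeps its last pose, push and grip.
It fails at once if a tin is dropped (moves faster than 0.7 m/s out of the fingers) ((linear speed of tin_a above 0.7 m/s and contact force between tin_a and the fingers below 0.1 N) or (linear speed of tin_b above 0.7 m/s and contact force between tin_b and the fingers below 0.1 N) or (linear speed of tin_c above 0.7 m/s and contact force between tin_c and the fingers below 0.1 N)).
It fails at once if a tin is tipped by more than 0.7 rad (angle between any of tin_a, tin_b, tin_c's own z axis and vertical above 0.7 rad).
It fails at once if a bystander is moved more than 40 mm (distance of any of shaker, mill, bowl, tub, spoon, mug, tongs from where it was at the start of the episode above 0.04 m).
It also fails if it takes over 72 s, if anything falls off the work surface, if the arm or the gripper's body presses on something with over 40 N, if the wrist force passes 120 N, or if a joint passes its speed limit or range.

ROBOT

A 7-joint arm with a two-finger parallel gripper is mounted at the origin on the work surface. World frame = base frame: x ahead of the robot, y to its left, z up, the work surface at z = 0. Lengths are in m, angles in rad, forces in N, time in s.
With the tool pointing down it reaches from about 0.35 to 0.775 m from the base axis. Payload 3.1 kg.
Tool frame: the origin (TCP) lies midway between the tips of the shut fingers; the grasp point (between the pads) lies bot.tcp_to_grasp behind it (bot.tcp_to_grasp is the distance from the TCP to the grasp point, in m); z points along the fingers, y is the line along which they close (so a half turn about z gives the same grasp; the last joint's range is limited). The gripper opens to 85 mm and grips with 20 to 120 N. Pads are 22 mm wide; open, the fingers measure 114 mm over their backs; the gripper's body (76 mm by 85 mm) begins 54 mm behind the grasp point. The pads swing forward as they close: fully open they stand 13 mm farther back than shut.
Start: joints at [-1.316, 0.311, 0.014, 1.512, -0.004, 1.319, -0.027], TCP at [0.161, 0.526, 0.231] pointing down, gripper open.
Joint ranges: [-2.7, 2.7], [-0.3, 1.91], [-1.27, 1.3], [0.12, 2.57], [-1.44, 4.58], [0.2, 2.03], [-3.05, 3.05]. Speed limits (rad/s): [2.79, 2.79, 3.14, 3.14, 3.14, 3.14, 3.14].

INTERFACE

Orientations are given as a unit quaternion [x, y, z, w].
In Python, from bench import get_obs, vision, bot gives the robot as it stands.
- The arm moves only by the tool jog_arm, never from a script. Its argument "motion" is text: rows parted by semicolons, each of 7 numbers parted by spaces: the shift along the tool's x, y, z in mm, then the turn, a rotation vector about the tool's x, y, z in degrees, then the closure, from 0 (fully open) to 1 (shut). In form: dx dy dz ax ay az fingers; .... A call has 1 to 5 rows; each row shifts and turns the commanded pose from where the row before left it, along the tool's axes as they then stand; what a row does not reach is not made up. A row lasts 1/8 s, in which the tool goes at most 62.5 mm and 10.7 degrees, less where a joint would pass 70% of its speed; a pose out of reach is approached as far as the arm can. A call with a gripper value outside its range is refused whole. The fingers move at their own pace and stop on an object; "newtons" is the grip in N (left out, the last holds). Time passes only in rows, so rows that do not move let the fingers close. It gives the time, the measured TCP pose, the force, the opening and the grip force at its end, in the units of the state.
- get_obs(): the state, without advancing time (a new reading comes with each control period).
- vision.get_image(name): name is "side" or "top"; returns a dict with "image" (384x512x3 uint8, red, green, blue), "camera_matrix" (3x3 intrinsics, pixels), "R" (3x3) and "t" (3): a world point X has camera coordinates R X + t. Camera axes: x right, y down, z forward; pixel columns grow to the right and rows downward; lengths in m; the calibration is good to about 2 mm. A picture is of the moment at which its call begins. There is no depth.
- bot.sign_off(): hands the job in; it is judged then, once.
The state is a dict: "time": time; "joints": joint angles; "joint_velocities": joint speeds; "joint_efforts": joint torques, N m; "tcp_pos": TCP position; "ee_rot": TCP orientation; "wrist_force": force on the tool from outside, world axes, zero at the start; "wrist_torque": the same for the moment, N m; "width": opening from 0.0 (shut) to 1.0 (fully open); "grip_force": force on a finger pad.
Only numpy, scipy, OpenCV 4.12 (cv2) and the standard library are available. Lean on these libraries where they do the work, as an engineer would, in place of code of your own. Each camera call takes 0.05 s, during which the arm holds its last target. There are 200 camera calls.

## Working session

There is one attempt and no reset: what is moved stays moved. The work goes in short steps, Python scripts to look and compute and a tool call to move; the robot and the scene stay as the last step left them, time stands still between calls to the robot, and variables do not carry over. Pictures are saved under pics/ and viewed, at most 10 in all, crops included, and the job is handed in when it is done.

Besides the shell and the picture viewer there is one more tool, called after ">>>" in YAML: its name, and indented under it one key for each argument. jog_arm: Moves the arm, as the interface text tells. Its arguments: {"type":"object","properties":{"motion":{"type":"string"},"newtons":{"type":"number"}},"required":["motion"]}

```bash
mkdir -p pics
python3 - <<'E'
from bench import get_obs, vision, bot
import cv2,pickle
d={}
for n in("top","side"):
    v=vision.get_image(n);d[n]=v
    cv2.imwrite(f"pics/{n}0.png",cv2.resize(v["image"][:,:,::-1],(800,600),interpolation=cv2.INTER_CUBIC))
    print(n,v["camera_matrix"],v["R"],v["t"])
pickle.dump(d,open("d.pkl","wb"))
o=get_obs();print(o,bot.tcp_to_grasp)
E
```

```text
top [[418.05196402   0.         261.18227228]
 [  0.         418.05196402 185.07360889]
 [  0.           0.           1.        ]] [[ 0.01442974 -0.99979352 -0.01430742]
 [-0.985602   -0.0118112  -0.16866888]
 [ 0.16846506  0.01653527 -0.98556893]] [-0.00427362  0.5240444   1.55579632]
side [[424.13512793   0.         252.28594452]
 [  0.         424.13512793 185.97067554]
 [  0.           0.           1.        ]] [[ 9.94148680e-01 -1.08018592e-01 -6.21790580e-04]
 [-6.93528143e-02 -6.33854037e-01 -7.70337100e-01]
 [ 8.28166042e-02  7.65872733e-01 -6.37636547e-01]] [-0.49997735  0.05222631  1.37772411]
{'time': 0.1, 'joints': array([-1.31570189,  0.3116524 ,  0.01399049,  1.51289356, -0.00438232,
        1.31922207, -0.02721638]), 'joint_velocities': array([-7.36223159e-04, -5.57705219e-04,  1.59017243e-03, -3.97682979e-03,
        2.20001851e-05, -5.54045148e-04, -7.61815144e-04]), 'joint_efforts': array([ 8.09681205e-04, -3.80851328e+01,  1.46711930e-01, -2.31239086e+01,
        1.22223044e-02,  8.12157610e-03,  2.27135524e-05]), 'tcp_pos': array([0.16064976, 0.5253249 , 0.2303273 ]), 'ee_rot': array([ 1.47819966e-01,  9.89013704e-01, -1.06724247e-03, -1.05865160e-04]), 'wrist_force': array([-0.28042194, -0.15469185,  0.42379966]), 'wrist_torque': array([-0.03341023,  0.01461823, -0.01388686]), 'grip_force': 0.0, 'width': 1.00094047006136} 0.0187
```

View pics/top0.png

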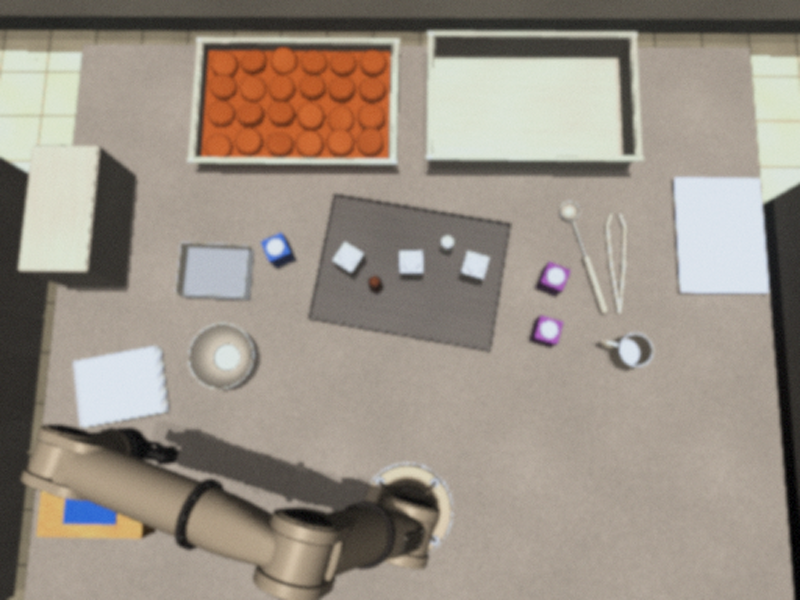

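View pics/side0.png

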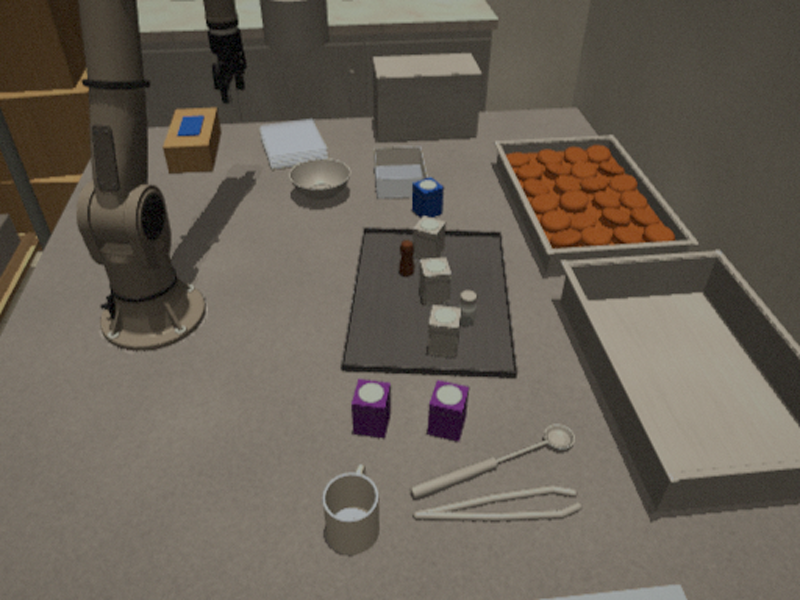

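The top view shows the tray, with tins at (348,257), (411,262) and (475,265), the shaker at (447,242) and the mill at (375,283). The blue and purple boxes are look-alikes. Next I'll take an enlarged crop and fit the lids.

```bash
cat > h.py <<'E'
import numpy as np,cv2
def ray(v,uv,z):
    K,R,t=v["camera_matrix"],v["R"],v["t"]
    d=R.T@np.linalg.solve(K,[uv[0],uv[1],1]);c=-R.T@t
    return c+d*(z-c[2])/d[2]
def proj(v,X):
    p=v["camera_matrix"]@(v["R"]@np.array(X)+v["t"]);return p[:2]/p[2]
E
python3 - <<'E'
import pickle,numpy as np,cv2
from h import *
d=pickle.load(open("d.pkl","rb"));v=d["top"];im=v["image"]
c=im[116:231,192:333][:,:,::-1];cv2.imwrite("pics/crop.png",cv2.resize(c,None,fx=5.5,fy=5.2,interpolation=cv2.INTER_CUBIC))
g=im.min(2).copy(); m=np.zeros_like(g);m[120:225,195:330]=(g[120:225,195:330]>135)
n,l,s,ce=cv2.connectedComponentsWithStats(m)
for i in range(1,n):
    if s[i,4]<20: continue
    ys,xs=np.where(l==i)
    P=np.array([ray(v,(x,y),0.083)[:2] for x,y in zip(xs,ys)],np.float32)
    r=cv2.minAreaRect(P);print(s[i],ce[i],np.round(P.mean(0),4),np.round(r[0],4),np.round(r[1],4),r[2])
print("tray",[ray(v,(a*.64,b*.64),.018).round(3) for a,b in((335,195),(510,224),(490,350),(310,318))])
print("mill",ray(v,(375*.64,283*.64),.085),"shaker",ray(v,(447*.64,242*.64),.07))
print("side mill base",ray(d["side"],(406*.64,275*.64),.003),"shaker top",ray(d["side"],(468*.64,295*.64),.07), "mill top",ray(d["side"],(407*.64,241*.64),.088))
E
```

```text
[ 195  120  135  105 4074] [260.84167894 167.72631321] [0.5862 0.0042] [0.5711 0.0012] [0.3994 0.5141] 0.5518919825553894
[282 150   9   9  68] [286.02941176 154.05882353] [ 0.6375 -0.0902] [ 0.6378 -0.0901] [0.0311 0.0302] 0.3459677994251251
[212 154  21  20 251] [222.16334661 163.72908367] [0.5974 0.1504] [0.5974 0.1503] [0.0597 0.0605] 58.44025421142578
[255 159  17  16 252] [262.9484127  166.95238095] [ 0.5867 -0.0036] [ 0.5884 -0.0038] [0.0577 0.0603] 0.9698497653007507
[295 160  19  19 260] [303.97307692 168.83461538] [ 0.5813 -0.1577] [ 0.5816 -0.1578] [0.0622 0.0607] 74.3676528930664
tray [array([0.771, 0.194, 0.018]), array([ 0.699, -0.252,  0.018]), array([ 0.38 , -0.2  ,  0.018]), array([0.453, 0.245, 0.018])]
mill [0.53117444 0.08137995 0.085     ] shaker [ 0.6375231 -0.0909505  0.07     ]
side mill base [0.5375135  0.07473676 0.003     ] shaker top [ 0.64138105 -0.08674365  0.07      ] mill top [0.54006955 0.08533542 0.088     ]
```

View pics/crop.png

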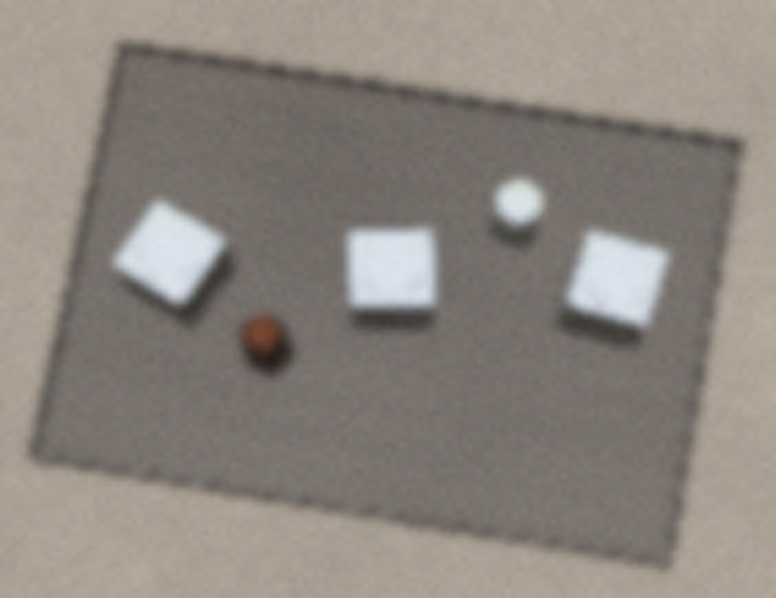

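The crop shows three white lids near (170,253), (392,270) and (617,280), the shaker at (518,203) and the mill at (265,340). The fitted lids measure about 60 mm and the shaker about 31 mm, which fits the sizes given. All the tins are within reach, so I'll write a planner that prints the rows.

```bash
cat > plan.py <<'E'
import sys,numpy as np
from scipy.spatial.transform import Rotation as R
from bench import get_obs
# usage: plan.py x y z yaw(deg of tool y) [nrows]
T={"1":(.597,.150,-31.6),"2":(.588,-.004,1.),"3":(.5815,-.158,-15.6)}
o=get_obs();p=np.array(o["tcp_pos"]);r=R.from_quat(o["ee_rot"])
a=sys.argv[1:]
x,y,w=T[a[0]];g=np.array([x,y,float(a[1])])
w=np.radians(w)
Y=np.array([np.cos(w),np.sin(w),0]);Z=np.array([0,0,-1.]);X=np.cross(Y,Z)
c=[R.from_matrix(np.c_[s*X,s*Y,Z]) for s in(1,-1)]
G=min(c,key=lambda q:(r.inv()*q).magnitude())
if len(a)>3: G=max(c,key=lambda q:(r.inv()*q).magnitude())
rv=(r.inv()*G).as_rotvec();n=max(int(np.ceil(np.degrees(np.linalg.norm(rv))/10.5)),int(np.ceil(np.linalg.norm(g-p)/.055)),1)
if len(a)>2:n=max(n,int(a[2]))
print("time",o["time"],"pos",p.round(4),"goal",g,"n",n,"q7",o["joints"][6])
for i in range(n):
    d=r.inv().apply((g-p)/n)*1e3
    print(*np.round(d,1),*np.round(np.degrees(rv)/n,1));r=r*R.from_rotvec(rv/n)
E
python3 plan.py 1 0.20; python3 plan.py 1 0.2 1 f|head -3
```

```text
time 0.1 pos [0.1606 0.5253 0.2303] goal [0.597 0.15  0.2  ] n 11 q7 -0.02721638242645605
-47.9 -21.0 2.8 -0.0 -0.0 -6.9
-45.1 -26.6 2.8 -0.0 -0.0 -6.9
-41.6 -31.8 2.8 -0.0 -0.0 -6.9
-37.5 -36.5 2.8 -0.0 -0.0 -6.9
-32.8 -40.7 2.8 -0.0 -0.0 -6.9
-27.7 -44.4 2.8 -0.0 -0.0 -6.9
-22.3 -47.4 2.8 -0.0 -0.0 -6.9
-16.4 -49.7 2.8 -0.0 -0.0 -6.9
-10.4 -51.3 2.8 -0.0 -0.0 -6.9
-4.2 -52.2 2.8 -0.0 -0.0 -6.9
2.0 -52.3 2.8 -0.0 -0.0 -6.9
time 0.1 pos [0.1606 0.5253 0.2303] goal [0.597 0.15  0.2  ] n 11 q7 -0.02721638242645605
-47.9 -21.0 2.8 -0.0 0.0 9.5
-50.7 -12.8 2.8 -0.0 0.0 9.5
```

```bash
python3 plan.py 1 0.2 1 f
```

```text
time 0.1 pos [0.1606 0.5253 0.2303] goal [0.597 0.15  0.2  ] n 11 q7 -0.02721638242645605
-47.9 -21.0 2.8 -0.0 0.0 9.5
-50.7 -12.8 2.8 -0.0 0.0 9.5
-52.1 -4.3 2.8 -0.0 0.0 9.5
-52.1 4.4 2.8 -0.0 0.0 9.5
-50.7 13.0 2.8 -0.0 0.0 9.5
-47.9 21.2 2.8 -0.0 0.0 9.5
-43.7 28.8 2.8 -0.0 0.0 9.5
-38.4 35.6 2.8 -0.0 0.0 9.5
-31.9 41.4 2.8 -0.0 0.0 9.5
-24.7 46.1 2.8 -0.0 0.0 9.5
-16.7 49.6 2.8 -0.0 0.0 9.5
```

>>> jog_arm:
  motion: "-48 -21 3 0 0 9.5 0; -51 -13 3 0 0 9.5 0; -52 -4 3 0 0 9.5 0; -52 4 3 0 0 9.5 0; -51 13 3 0 0 9.5 0"
  newtons: 50

```text
time: 0.72
tcp_pos: [0.3601, 0.3537, 0.2159]
ee_rot: [0.536, 0.844, -0.0, -0.0]
wrist_force: [-0.2, 0.0, -1.3]
width: 0.997
grip_force: 0.0
```

>>> jog_arm:
  motion: "-48 21 3 0 0 9.5 0; -44 29 3 0 0 9.5 0; -38 36 3 0 0 9.5 0; -32 41 3 0 0 9.5 0; -25 46 3 0 0 9.5 0"

```text
time: 1.35
tcp_pos: [0.5585, 0.1834, 0.2007]
ee_rot: [0.83, 0.557, -0.0, -0.0]
wrist_force: [0.5, -0.2, 0.5]
width: 0.999
grip_force: 0.0
```

>>> jog_arm:
  motion: "-17 50 0 0 0 9.5 0; 0 0 0 0 0 0 0; 0 0 0 0 0 0 0"

```text
time: 1.72
tcp_pos: [0.5972, 0.1503, 0.2005]
ee_rot: [0.872, 0.489, -0.001, -0.001]
wrist_force: [-0.0, 0.5, -0.2]
width: 1.001
grip_force: 0.0
```

```bash
python3 plan.py 1 0.2;python3 - <<'E'
from bench import vision
from h import *
v=vision.get_image("side");im=v["image"][:,:,::-1]
a=cv2.resize(im[60:260,180:400],(660,600),interpolation=cv2.INTER_CUBIC)
cv2.imwrite("pics/s1.png",a)
E
```

```text
time 1.725 pos [0.5972 0.1503 0.2005] goal [0.597 0.15  0.2  ] n 1 q7 -0.6142596011819497
-0.4 -0.0 0.5 -0.1 0.0 0.1
```

View pics/s1.png

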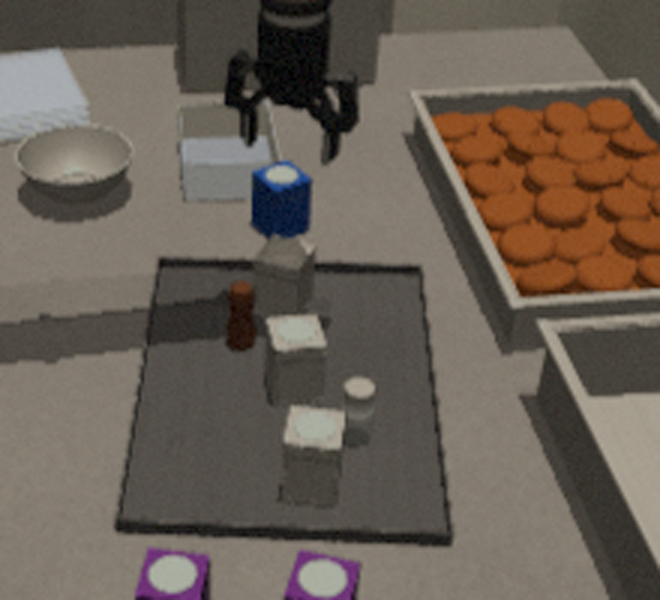

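The gripper hangs over the left tin: the finger tips are at (247,135) and (330,150), with the lid at (285,248) straight below. I'll descend now.

>>> jog_arm:
  motion: "0 0 40 0 0 0 0; 0 0 45 0 0 0 0; 0 0 45 0 0 0 0; 0 0 34 0 0 0 0; 0 0 0 0 0 0 0"

```text
time: 2.4
tcp_pos: [0.5938, 0.1517, 0.0344]
ee_rot: [0.872, 0.49, -0.003, -0.002]
wrist_force: [0.2, 0.7, 0.8]
width: 1.001
grip_force: 0.0
```

>>> jog_arm:
  motion: "0 0 0 0 0 0 1; 0 0 0 0 0 0 1; 0 0 0 0 0 0 1; 0 0 0 0 0 0 1; 0 0 0 0 0 0 1"

```text
time: 3.02
tcp_pos: [0.5996, 0.1507, 0.0399]
ee_rot: [0.872, 0.489, 0.002, 0.0]
wrist_force: [0.1, 0.6, 7.0]
width: 0.648
grip_force: 54.6
```

>>> jog_arm:
  motion: "0 0 -10 0 0 0 1; 0 0 -15 0 0 0 1; 0 0 -15 0 0 0 1; 0 0 0 0 0 0 1; 0 0 0 0 0 0 1"

```text
time: 3.65
tcp_pos: [0.5975, 0.1498, 0.0772]
ee_rot: [0.872, 0.489, -0.0, -0.0]
wrist_force: [-0.5, 0.3, -2.6]
width: 0.65
grip_force: 53.8
```

>>> jog_arm:
  motion: "0 0 0 0 0 0 1; 0 0 0 0 0 0 1; 0 0 0 0 0 0 1"

```text
time: 4.03
tcp_pos: [0.5976, 0.1498, 0.077]
ee_rot: [0.873, 0.489, -0.0, -0.0]
wrist_force: [0.6, -0.3, -2.1]
width: 0.648
grip_force: 53.8
```

About 2.3 N, so this one is light. I'll set it back.

>>> jog_arm:
  motion: "0 0 12 0 0 0 1; 0 0 12 0 0 0 1; 0 0 8 0 0 0 1; 0 0 4 0 0 0 1; 0 0 2 0 0 0 1"

```text
time: 4.65
tcp_pos: [0.5973, 0.1497, 0.04]
ee_rot: [0.872, 0.489, -0.001, -0.0]
wrist_force: [-5.3, -0.3, 10.5]
width: 0.652
grip_force: 54.8
```

>>> jog_arm:
  motion: "0 0 0 0 0 0 1; 0 0 0 0 0 0 1"

```text
time: 4.9
tcp_pos: [0.5978, 0.1497, 0.04]
ee_rot: [0.873, 0.489, 0.0, -0.0]
wrist_force: [-2.8, -0.1, 3.7]
width: 0.65
grip_force: 54.2
```

It's on the tray. I'll release and rise.

>>> jog_arm:
  motion: "0 0 0 0 0 0 0.6; 0 0 0 0 0 0 0; 0 0 0 0 0 0 0; 0 0 0 0 0 0 0; 0 0 0 0 0 0 0"

```text
time: 5.52
tcp_pos: [0.5979, 0.1499, 0.0392]
ee_rot: [0.872, 0.489, 0.0, 0.0]
wrist_force: [0.0, 0.8, 0.1]
width: 1.003
grip_force: 0.0
```

>>> jog_arm:
  motion: "0 0 -20 0 0 0 0; 0 0 -40 0 0 0 0; 0 0 -50 0 0 0 0; 0 0 -30 0 0 0 0; 0 0 0 0 0 0 0"

```text
time: 6.15
tcp_pos: [0.6001, 0.1499, 0.1826]
ee_rot: [0.873, 0.489, 0.003, 0.001]
wrist_force: [-0.5, -0.1, -0.2]
width: 1.004
grip_force: 0.0
```

```bash
python3 plan.py 2 0.17
```

```text
time 6.15 pos [0.6001 0.1499 0.1826] goal [ 0.588 -0.004  0.17 ] n 4 q7 -0.6062935584827578
-34.4 17.5 3.1 0.1 -0.1 -8.1
-36.5 12.5 3.1 0.1 -0.1 -8.1
-37.9 7.2 3.1 0.1 -0.1 -8.1
-38.5 1.8 3.1 0.1 -0.1 -8.1
```

>>> jog_arm:
  motion: "-34 18 3 0 0 -8 0; -36 13 3 0 0 -8 0; -38 7 3 0 0 -8.3 0; -38 2 3 0 0 -8.2 0; 0 0 0 0 0 0 0"

```text
time: 6.78
tcp_pos: [0.5851, -0.0088, 0.1659]
ee_rot: [0.704, 0.71, -0.002, -0.0]
wrist_force: [0.4, -0.6, -0.1]
width: 1.002
grip_force: 0.0
```

```bash
python3 plan.py 2 0.036 4
python3 - <<'E'
from bench import vision
from h import *
v=vision.get_image("side");im=v["image"][:,:,::-1]
cv2.imwrite("pics/s2.png",cv2.resize(im[60:260,180:400],(660,600),interpolation=cv2.INTER_CUBIC))
E
```

```text
time 6.775 pos [ 0.5851 -0.0088  0.1659] goal [ 0.588 -0.004  0.036] n 4 q7 0.17168297029911822
1.3 0.8 32.5 -0.0 0.0 -0.1
1.3 0.8 32.5 -0.0 0.0 -0.1
1.2 0.8 32.5 -0.0 0.0 -0.1
1.2 0.8 32.5 -0.0 0.0 -0.1
```

View pics/s2.png

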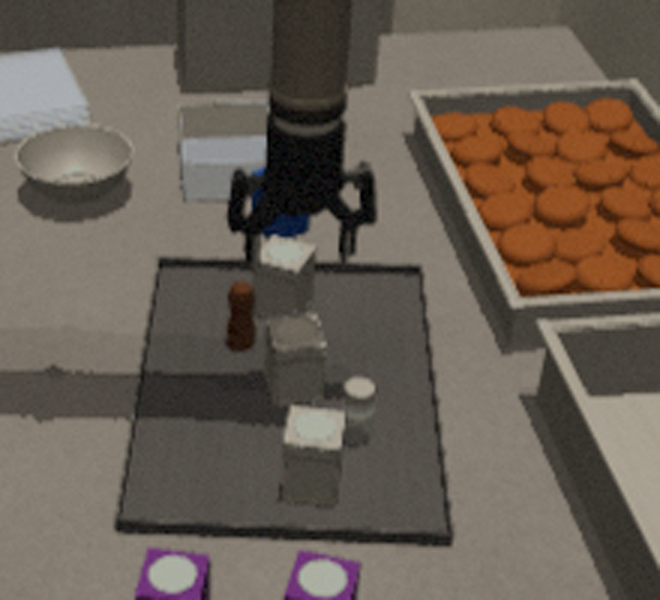

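The first tin stands upright at (285,270), undisturbed. The fingers at (250,240) and (347,240) straddle the middle tin, so I'll descend.

>>> jog_arm:
  motion: "0 0 25 0 0 0 0; 0 0 40 0 0 0 0; 0 0 40 0 0 0 0; 0 0 27 0 0 0 0; 0 0 0 0 0 0 0"

```text
time: 7.45
tcp_pos: [0.5839, -0.0008, 0.0321]
ee_rot: [0.7, 0.714, -0.002, -0.003]
wrist_force: [0.5, -0.8, 1.2]
width: 0.998
grip_force: 0.0
```

>>> jog_arm:
  motion: "0 0 0 0 0 0 1; 0 0 0 0 0 0 1; 0 0 0 0 0 0 1; 0 0 0 0 0 0 1; 0 0 0 0 0 0 1"

```text
time: 8.07
tcp_pos: [0.5882, -0.0029, 0.037]
ee_rot: [0.701, 0.713, 0.001, 0.001]
wrist_force: [0.2, 0.9, 6.6]
width: 0.648
grip_force: 54.9
```

>>> jog_arm:
  motion: "0 0 -10 0 0 0 1; 0 0 -15 0 0 0 1; 0 0 -15 0 0 0 1; 0 0 0 0 0 0 1; 0 0 0 0 0 0 1"

```text
time: 8.7
tcp_pos: [0.5865, -0.0031, 0.0752]
ee_rot: [0.701, 0.713, -0.0, -0.0]
wrist_force: [0.0, -0.7, -2.4]
width: 0.654
grip_force: 54.1
```

>>> jog_arm:
  motion: "0 0 0 0 0 0 1; 0 0 0 0 0 0 1"

```text
time: 8.95
tcp_pos: [0.5863, -0.0032, 0.0747]
ee_rot: [0.701, 0.713, -0.0, -0.0]
wrist_force: [-0.2, 0.7, -2.7]
width: 0.648
grip_force: 54.1
```

This one is light too, at about 2.6 N. I'll set it back and go to the third.

>>> jog_arm:
  motion: "0 0 12 0 0 0 1; 0 0 12 0 0 0 1; 0 0 8 0 0 0 1; 0 0 4 0 0 0 1; 0 0 2 0 0 0 1"

```text
time: 9.57
tcp_pos: [0.5866, -0.0032, 0.0371]
ee_rot: [0.701, 0.713, -0.0, -0.0]
wrist_force: [-3.2, -0.6, 6.2]
width: 0.653
grip_force: 55.3
```

>>> jog_arm:
  motion: "0 0 0 0 0 0 1; 0 0 0 0 0 0 1"

```text
time: 9.82
tcp_pos: [0.5871, -0.0032, 0.0377]
ee_rot: [0.701, 0.713, 0.0, 0.0]
wrist_force: [-0.6, -0.0, -2.3]
width: 0.654
grip_force: 54.3
```

>>> jog_arm:
  motion: "0 0 1.5 0 0 0 1; 0 0 0 0 0 0 1; 0 0 0 0 0 0 1"

```text
time: 10.2
tcp_pos: [0.5873, -0.0032, 0.0371]
ee_rot: [0.701, 0.713, 0.001, 0.0]
wrist_force: [-2.6, 0.6, 6.6]
width: 0.649
grip_force: 54.9
```

>>> jog_arm:
  motion: "0 0 0 0 0 0 0.6; 0 0 0 0 0 0 0; 0 0 0 0 0 0 0; 0 0 0 0 0 0 0; 0 0 0 0 0 0 0"

```text
time: 10.82
tcp_pos: [0.5867, -0.0032, 0.0356]
ee_rot: [0.701, 0.713, -0.0, -0.0]
wrist_force: [0.6, -0.0, -0.1]
width: 1.002
grip_force: 0.0
```

>>> jog_arm:
  motion: "0 0 -20 0 0 0 0; 0 0 -40 0 0 0 0; 0 0 -50 0 0 0 0; 0 0 -30 0 0 0 0; 0 0 0 0 0 0 0"

```text
time: 11.45
tcp_pos: [0.589, -0.0035, 0.1789]
ee_rot: [0.701, 0.713, 0.002, 0.002]
wrist_force: [1.1, 0.5, -1.2]
width: 1.003
grip_force: 0.0
```

```bash
python3 plan.py 3 0.17 4
```

```text
time 11.45 pos [ 0.589  -0.0035  0.1789] goal [ 0.5815 -0.158   0.17  ] n 4 q7 0.16995772906560508
-38.6 -2.5 2.2 0.1 -0.0 4.1
-38.7 0.3 2.2 0.1 -0.0 4.1
-38.5 3.1 2.2 0.1 -0.0 4.1
-38.2 5.8 2.2 0.1 -0.0 4.1
```

>>> jog_arm:
  motion: "-39 -2 2 0 0 4.1 0; -39 0 2 0 0 4.1 0; -39 3 2 0 0 4.1 0; -38 6 2 0 0 4.1 0; 0 0 0 0 0 0 0"

```text
time: 12.08
tcp_pos: [0.5774, -0.164, 0.1662]
ee_rot: [0.798, 0.603, -0.002, 0.0]
wrist_force: [0.1, -0.3, 0.1]
width: 1.001
grip_force: 0.0
```

```bash
python3 plan.py 3 0.036 4
python3 - <<'E'
from bench import vision
from h import *
v=vision.get_image("side");im=v["image"][:,:,::-1]
cv2.imwrite("pics/s3.png",cv2.resize(im[60:260,180:400],(660,600),interpolation=cv2.INTER_CUBIC))
E
```

```text
time 12.075 pos [ 0.5774 -0.164   0.1662] goal [ 0.5815 -0.158   0.036 ] n 4 q7 0.19228072331200677
1.8 0.7 32.5 -0.0 0.1 -0.1
1.8 0.6 32.5 -0.0 0.1 -0.1
1.8 0.6 32.6 -0.0 0.1 -0.1
1.7 0.6 32.6 -0.0 0.1 -0.1
```

View pics/s3.png

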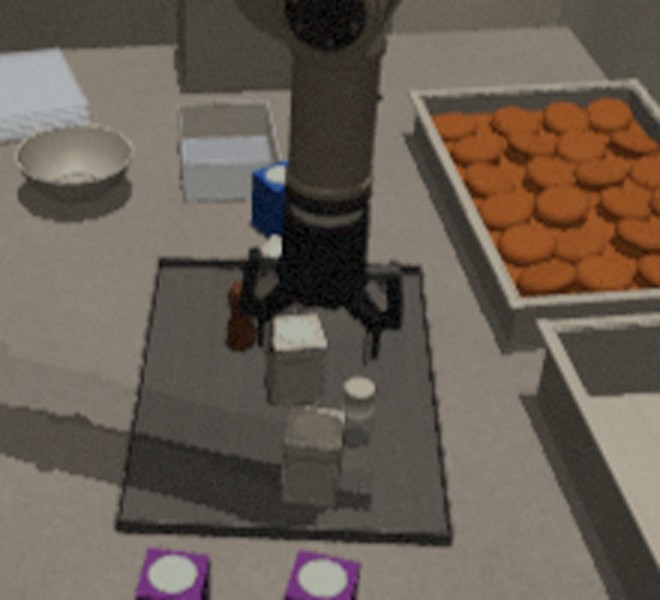

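The middle tin stands upright at (298,360), and the fingers at (262,335) and (375,350) are over the third tin.

>>> jog_arm:
  motion: "0 0 25 0 0 0 0; 0 0 40 0 0 0 0; 0 0 40 0 0 0 0; 0 0 27 0 0 0 0; 0 0 0 0 0 0 0"

```text
time: 12.75
tcp_pos: [0.5775, -0.1554, 0.0325]
ee_rot: [0.795, 0.607, -0.002, -0.003]
wrist_force: [-0.6, 0.4, 0.6]
width: 1.0
grip_force: 0.0
```

>>> jog_arm:
  motion: "0 0 0 0 0 0 1; 0 0 0 0 0 0 1; 0 0 0 0 0 0 1; 0 0 0 0 0 0 1; 0 0 0 0 0 0 1"
  newtons: 60

```text
time: 13.38
tcp_pos: [0.5813, -0.1588, 0.0377]
ee_rot: [0.795, 0.606, 0.001, 0.001]
wrist_force: [-0.5, 1.1, 5.8]
width: 0.645
grip_force: 66.2
```

>>> jog_arm:
  motion: "0 0 -10 0 0 0 1; 0 0 -15 0 0 0 1; 0 0 -15 0 0 0 1; 0 0 0 0 0 0 1; 0 0 0 0 0 0 1"

```text
time: 14.0
tcp_pos: [0.5795, -0.1585, 0.0756]
ee_rot: [0.795, 0.606, -0.0, -0.0]
wrist_force: [0.3, 0.2, -5.8]
width: 0.649
grip_force: 65.3
```

>>> jog_arm:
  motion: "0 0 0 0 0 0 1; 0 0 0 0 0 0 1"

```text
time: 14.25
tcp_pos: [0.5794, -0.1585, 0.0752]
ee_rot: [0.795, 0.606, -0.0, -0.0]
wrist_force: [0.3, -0.2, -5.2]
width: 0.644
grip_force: 65.3
```

At about 5.5 N this is clearly the heaviest. I'll raise it another 135 mm so the underside is about 17 cm above the tray.

>>> jog_arm:
  motion: "0 0 -20 0 0 0 1; 0 0 -35 0 0 0 1; 0 0 -40 0 0 0 1; 0 0 -28 0 0 0 1; 0 0 -12 0 0 0 1"

```text
time: 14.88
tcp_pos: [0.5806, -0.1593, 0.2126]
ee_rot: [0.796, 0.606, 0.001, 0.001]
wrist_force: [0.1, -0.0, -4.9]
width: 0.648
grip_force: 65.7
```

>>> jog_arm:
  motion: "0 0 0 0 0 0 1; 0 0 0 0 0 0 1; 0 0 0 0 0 0 1; 0 0 0 0 0 0 1; 0 0 0 0 0 0 1"

```text
time: 15.5
tcp_pos: [0.5797, -0.1587, 0.2105]
ee_rot: [0.795, 0.606, -0.0, -0.0]
wrist_force: [-0.7, -0.1, -5.8]
width: 0.648
grip_force: 65.8
```

Run:
```python
from bench import vision
from h import *
v=vision.get_image("side");im=v["image"][:,:,::-1]
cv2.imwrite("pics/s4.png",cv2.resize(im[60:260,180:400],(660,600),interpolation=cv2.INTER_CUBIC))
```

```text
(no output)
```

View pics/s4.png

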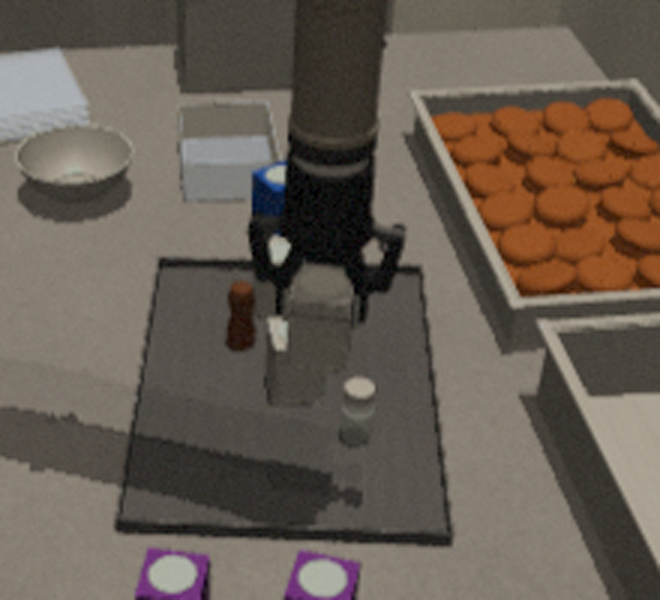

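The heavy tin is held upright and high at (320,315). The middle tin stands behind it at (280,365), and the mill and shaker haven't moved.

```bash
python3 -c "
from bench import bot
print(bot.sign_off())"
```

```text
the job is handed in; nothing more can be done
None
```

I hefted all three tins and handed the job in holding the heaviest, the right-hand one (about 5.5 N against 2.3 N and 2.6 N), upright with its underside about 17 cm above the tray; the two lighter tins are back on the tray, and the hand-in gave no verdict.

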